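Sort stray microwave spares back into the parts case

ROBOT

A 7-joint arm with a two-finger parallel gripper is mounted at the origin on the work surface. World frame = base frame: x ahead of the robot, y to its left, z up, the work surface at z = 0. Lengths are in mm, angles in rad, forces in N, time in s.
With the tool pointing down it reaches from about 400 to 900 mm from the base axis. Payload 5.6 kg.
Tool frame: the origin (TCP) lies at the very end of the fingers, on their centre line; the grasp point (between the pads) lies 19 mm behind it; z points along the fingers, y is the line along which they close (so a half turn about z gives the same grasp; the last joint's range is limited). The gripper opens to 92 mm and grips with 3 to 60 N. Pads are 20 mm wide; open, the fingers measure 128 mm over their backs; the gripper's body (75 mm by 189 mm) begins 69 mm behind the grasp point.
Start: joints at [-1.265, 0.468, -0.012, 1.603, 0.006, 1.071, -0.056], TCP at [222.192, 610.852, 214.592] pointing down, gripper open.
Joint ranges: [-2.53, 2.53], [-0.31, 2.02], [-1.57, 1.55], [0.28, 2.44], [-1.29, 4.43], [0.15, 1.84], [-2.92, 2.92]. Speed limits (rad/s): [2.57, 2.57, 3.14, 3.14, 3.14, 3.14, 3.14].

INTERFACE

Orientations are given as a rotation vector (axis times angle).
In Python, from rig import robot, get_image, job_done gives the robot as it stands.
- The arm moves only by the tool send_rows, never from a script. Its argument "plan" is a list that holds one entry, the list of rows, each a list of 4 numbers: the shift along the tool's x, y, z in m, then the turn about the tool's z in rad. A call has 1 to 8 rows; each row is the pose to reach, as a shift and turn from the pose commanded when the call began, along the tool's axes at that moment; what a row does not reach only later rows make up. A row lasts 1/12 s, in which the tool goes at most 41.7 mm and 7.16 degrees, less where a joint would pass 70% of its speed; a pose out of reach is approached as far as the arm can. A call with a gripper value outside its range is refused whole. "hand" is the finger opening in m, from 0 to 0.0919, set as the call begins (left out, the last holds). The fingers move at their own pace and stop on an object; "newtons" is the grip in N (left out, the last holds). Time passes only in rows, so rows that repeat a pose let the fingers close. It gives the time, the measured TCP pose, the force, the opening and the grip force at its end, in the units of the state.
- robot.get_state(): the state, without advancing time (a new reading comes with each control period).
- get_image(name): name is "side" or "top"; returns a dict with "frame" (384x512x3 uint8, blue, green, red), "z_map" (384x512 float32, mm along the optical axis (not along the pixel's ray), 0 where there is no reading), "intrinsics" (3x3 intrinsics, pixels), "world_from_camera" (4x4, takes a point from camera to world coordinates). Camera axes: x right, y down, z forward; pixel columns grow to the right and rows downward; lengths in mm; the calibration is good to about 2 mm. A picture is of the moment at which its call begins.
- job_done(): hands the job in; it is judged then, once.
The state is a dict: "time": time; "joint_positions": joint angles; "dq": joint speeds; "tau": joint torques, N m; "ee_pos": TCP position; "eef_rot": TCP orientation; "ft_force": force on the tool from outside, world axes, zero at the start; "moment": the same for the moment, N m; "width": finger opening in mm; "grip_force": force on a finger pad.
Only numpy, scipy, OpenCV 4.12 (cv2) and the standard library are available. Lean on these libraries where they do the work, as an engineer would, in place of code of your own. Each camera call takes 0.05 s, during which the arm holds its last target. There are 200 camera calls.

TASK

Four spare parts for microwave ovens lie strewn on the brown mat: the turntable motor with two ears, the oval capacitor, the three-armed coupler and the fan motor. Put each one into the blue box of the parts case that already holds one of the same kind, set down on the box's floor beside it and the same way up. The bigger motor without ears and the round capacitor come from other appliances: leave them where they are.

Things in the scene. Friction and masses are not known exactly. Their poses are not given: they have to be found in the camera images.
- motor_c (a point): The stray turntable motor on the brown mat (3 mm thick): flat round steel can, diameter 50 mm, 16 mm high, with a white stub shaft (diameter 7, 10 mm high) on top and two thin mounting ears sticking out along its +y and -y (66 mm over the ears; a small white terminal block sits under the +y ear), so it is gripped across its own x, where it is a plain 50 mm. Lies flat, shaft up, about 90 g. Site at its centre, half-way up; z up.
- cap_c (a point): The stray oval capacitor on the mat: aluminium can of oval outline, 35 mm along its x, 54 mm along its y, 62 mm high, standing upright with two blade terminals (11 mm) on top; about 160 g. Site at its centre, half-way up; z up.
- coupler_c (a point): The stray turntable coupler on the mat: white plastic, three flat arms (7 mm thick, reaching 28 mm from the axis, one along its +y) lying on the mat around a 26 mm hub, with a round stem of diameter 18 mm rising from them to 26 mm; gripped by the stem. About 20 g. Site at its centre, half-way up; z up.
- fan_c (a point): The stray fan motor on the mat: dark laminated iron frame 48 mm along its x and 62 mm along its y (centred on the point), the iron lying from 7 to 23 mm up, with a copper coil (30 mm high) at the +y end and an aluminium bearing bridge and thin shaft (to 45 mm) pointing up at 14 mm to -y of the centre. Gripped across the 48 mm by the iron. Lies flat, shaft up, about 260 g. Site at the middle of the frame, 15 mm up; z up.
- other_motor_c (a point): Look-alike that has no place in the case: larger round motor, diameter 64 mm, 22 mm high plus a 15 mm shaft and its boss, no ears (one small terminal block at its side), on the mat. Site at its centre, 11 mm up.
- other_cap_c (a point): Look-alike that has no place in the case: round capacitor, diameter 45 mm, 62 mm high, standing on the mat with two blade terminals on top. Site at its centre, 31 mm up.
- box_motor: Blue open inset box that already holds one turntable motor, one of four alike boxes standing two by two in the grey case (in any order): 127 mm along its x, 151 mm along its y, 42 mm high, walls 2.5 mm, floor 2.5 mm thick. Origin: centre of its underside, 4 mm above the table; z up. The part in stock lies in the +y half, on the centre line, nearest the +y wall; from y = +15 mm to the -y wall the floor is free. The case's wall round the boxes is 52 mm high above the table.
- box_cap: Blue open inset box that already holds one oval capacitor, one of four alike boxes standing two by two in the grey case (in any order): 127 mm along its x, 151 mm along its y, 42 mm high, walls 2.5 mm, floor 2.5 mm thick. Origin: centre of its underside, 4 mm above the table; z up. The part in stock lies in the +y half, on the centre line, nearest the +y wall; from y = +15 mm to the -y wall the floor is free. The case's wall round the boxes is 52 mm high above the table.
- box_coupler: Blue open inset box that already holds one coupler, one of four alike boxes standing two by two in the grey case (in any order): 127 mm along its x, 151 mm along its y, 42 mm high, walls 2.5 mm, floor 2.5 mm thick. Origin: centre of its underside, 4 mm above the table; z up. The part in stock lies in the +y half, on the centre line, nearest the +y wall; from y = +15 mm to the -y wall the floor is free. The case's wall round the boxes is 52 mm high above the table.
- box_fan: Blue open inset box that already holds one fan motor, one of four alike boxes standing two by two in the grey case (in any order): 127 mm along its x, 151 mm along its y, 42 mm high, walls 2.5 mm, floor 2.5 mm thick. Origin: centre of its underside, 4 mm above the table; z up. The part in stock lies in the +y half, on the centre line, nearest the +y wall; from y = +15 mm to the -y wall the floor is free. The case's wall round the boxes is 52 mm high above the table.
Mind the look-alikes: they are no part of the job. Leave any green or pink look-alike of the part that bears motor_c alone.

How it is judged (in metres and radians):
At the end, for the whole second after the job is handed in: Each of the four spares lies in the box of its kind, inside the walls, within 6 mm of resting on the floor, upright within 0.15 rad, released and at rest; the bigger motor and the round capacitor stand upright within 30 mm of where they started (x of motor_c in the frame of box_motor between -0.055 and 0.055 m and y of motor_c in the frame of box_motor between -0.068 and 0.068 m and z of motor_c in the frame of box_motor between 0.0045 and 0.0165 m and angle between each of motor_c, cap_c, coupler_c, fan_c, other_motor_c, other_cap_c's own z axis and vertical below 0.15 rad and linear speed of each of motor, cap, coupler, fan below 0.02 m/s and x of cap_c in the frame of box_cap between -0.055 and 0.055 m and y of cap_c in the frame of box_cap between -0.068 and 0.068 m and z of cap_c in the frame of box_cap between 0.0275 and 0.0395 m and x of coupler_c in the frame of box_coupler between -0.055 and 0.055 m and y of coupler_c in the frame of box_coupler between -0.068 and 0.068 m and z of coupler_c in the frame of box_coupler between 0.0095 and 0.0215 m and x of fan_c in the frame of box_fan between -0.055 and 0.055 m and y of fan_c in the frame of box_fan between -0.068 and 0.068 m and z of fan_c in the frame of box_fan between 0.0115 and 0.0235 m and distance of each of other_motor_c, other_cap_c from where it was at the start of the episode below 0.03 m); the robot touches nothing.
It fails at once if a look-alike is carried off or knocked away (moved more than 30 mm) (distance of any of other_motor_c, other_cap_c from where it was at the start of the episode above 0.03 m).
It also fails if it takes over 112 s, if anything falls off the work surface, if the arm or the gripper's body presses on something with over 40 N, if the wrist force passes 120 N, or if a joint passes its speed limit or range.

## Working session

There is one attempt and no reset: what is moved stays moved. The work goes in short steps, Python scripts to look and compute and a tool call to move; the robot and the scene stay as the last step left them, time stands still between calls to the robot, and variables do not carry over. Pictures are saved under pics/ and viewed, at most 14 in all, crops included, and the job is handed in when it is done.

Besides the shell and the picture viewer there is one more tool, called by a JSON object that holds its "name" and its "arguments", one argument or row to a line. send_rows: Moves the arm, as the interface text tells. Its arguments: {"type":"object","properties":{"plan":{"type":"array"},"hand":{"type":"number"},"newtons":{"type":"number"}},"required":["plan"]}

```bash
mkdir -p pics
cat > h.py <<'E'
import numpy as np, cv2
from rig import robot, get_image
def cloud(d):
    z=d["z_map"].astype(float);K=d["intrinsics"];T=np.array(d["world_from_camera"])
    v,u=np.mgrid[:z.shape[0],:z.shape[1]]
    P=np.stack([(u-K[0][2])/K[0][0]*z,(v-K[1][2])/K[1][1]*z,z,np.ones_like(z)],-1)@T.T
    P=P[...,:3];P[z==0]=np.nan;return P
E
python3 - <<'E'
from h import *
s=robot.get_state();print({k:np.round(v,3).tolist() for k,v in s.items()})
for n in("top","side"):
    d=get_image(n);np.savez(n+".npz",**d);cv2.imwrite(f"pics/{n}0.png",cv2.resize(d["frame"],None,fx=1.5,fy=1.5,interpolation=cv2.INTER_CUBIC))
    print(n,np.round(d["world_from_camera"],3).tolist(),np.round(d["intrinsics"],1).tolist())
E
```

```text
{'time': 0.0, 'joint_positions': [-1.265, 0.468, -0.012, 1.604, 0.006, 1.071, -0.056], 'dq': [-0.001, 0.0, 0.001, 0.0, 0.0, 0.001, 0.0], 'tau': [0.001, -52.057, -0.012, -24.376, -0.057, 0.017, 0.0], 'ee_pos': [222.036, 610.294, 213.64], 'eef_rot': [-0.545, -3.094, 0.003], 'ft_force': [0.249, 0.657, 0.078], 'moment': [-0.009, 0.019, 0.018], 'grip_force': 0.0, 'width': 91.957}
top [[0.022, -0.976, 0.217, 179.24], [-1.0, -0.022, -0.001, -75.637], [0.006, -0.217, -0.976, 1454.878], [0.0, 0.0, 0.0, 1.0]] [[484.0, 0.0, 260.9], [0.0, 484.0, 191.1], [0.0, 0.0, 1.0]]
side [[0.837, -0.336, 0.432, -1.026], [-0.547, -0.491, 0.678, -867.616], [-0.015, -0.804, -0.594, 739.242], [0.0, 0.0, 0.0, 1.0]] [[445.3, 0.0, 264.1], [0.0, 445.3, 191.7], [0.0, 0.0, 1.0]]
```

View pics/top0.png

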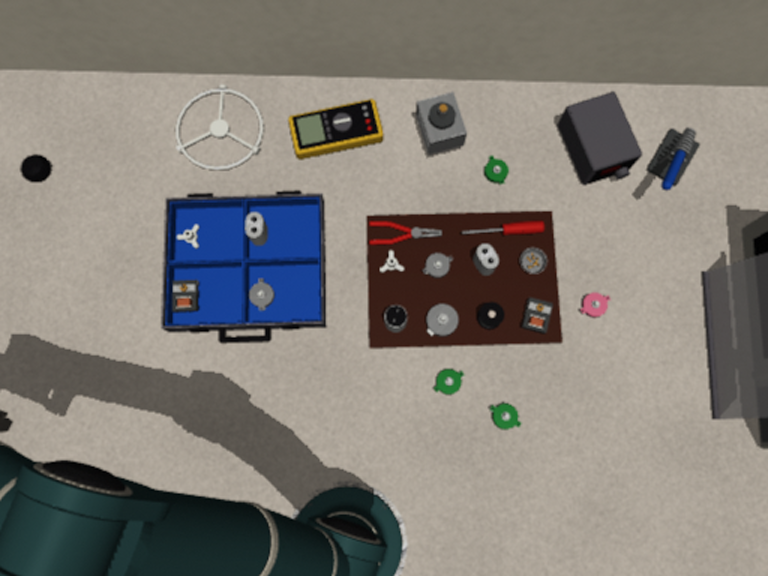

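View pics/side0.png

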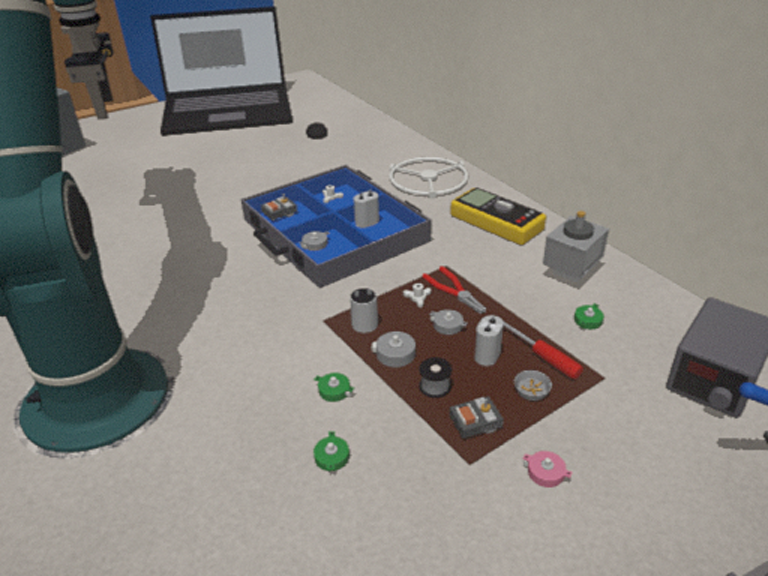

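Top view (1.5x pixels): on the mat are the coupler (391,263), small eared motor (437,265), oval capacitor (486,258), dish (533,261), round capacitor (396,318), big motor (442,320), black spool (490,315) and fan motor (537,315). In the case are the coupler box (205,232), cap box (285,228), fan box (203,297) and motor box (285,294). Green and pink motors lie off the mat and stay untouched. Next I confirm with an enlarged crop and measure.

Run:
```python
from h import *
d=dict(np.load("top.npz"));P=cloud(d);f=d["frame"]
a=cv2.resize(f[135:235,240:380],None,fx=5.5,fy=5.5,interpolation=cv2.INTER_CUBIC);cv2.imwrite("pics/mat.png",a)
a=cv2.resize(f[122:232,105:222],None,fx=5.4,fy=5.4,interpolation=cv2.INTER_CUBIC);cv2.imwrite("pics/case.png",a)
def comp(r,zmin,amin):
    v0,v1,u0,u1=r
    m=np.zeros(f.shape[:2],np.uint8);m[v0:v1,u0:u1]=(P[v0:v1,u0:u1,2]>zmin)
    n,l,st,c=cv2.connectedComponentsWithStats(m)
    for i in range(1,n):
        if st[i,4]<amin: continue
        q=P[l==i];zt=np.percentile(q[:,2],95)
        r_=cv2.minAreaRect(q[:,:2].astype(np.float32))
        print(np.round(c[i]),st[i,4],"zmax",zt.round(1),"mean",q.mean(0).round(1),"mid",((q.min(0)+q.max(0))/2).round(1),"rect",np.round(r_[0],1),np.round(r_[1],1),round(r_[2],1))
print("mat z",np.nanmedian(P[200:205,260:290,2]))
print("MAT");comp((141,232,245,374),9,15)
print("BOXfloor z",np.nanmedian(P[180:185,175:180,2]), P[182,190],P[140:172,135,2].round(0)[::3])
m=np.zeros(f.shape[:2],np.uint8);m[122:232,100:222]=(P[122:232,100:222,2]>35);q=P[m>0]
print("case",cv2.minAreaRect(q[:,:2].astype(np.float32)),np.percentile(q[:,2],[5,50,95]))
for nm,r in dict(coup=(140,172,117,160),cap=(137,168,165,213),fan=(180,214,114,160),mot=(180,214,165,213)).items():
    print(nm);comp(r,12,10)
# mat corners
hsv=cv2.cvtColor(f,cv2.COLOR_BGR2HSV)
```

```text
mat z 3.4302578866709155
MAT
[267. 155.] 265 zmax 18.4 mean [614.7 -94.4  13.7] mid [ 615.2 -100.6   15.4] rect [ 618.1 -100.3] [ 50.8 146.7] 4.6
[343. 152.] 288 zmax 31.2 mean [ 626.8 -326.4   23.4] mid [ 629.7 -303.2   22.2] rect [ 629.  -303.3] [ 31.8 173.3] 4.9
[323. 173.] 257 zmax 70.8 mean [ 551.2 -261.6   56.1] mid [ 563.7 -262.7   44.3] rect [ 560.9 -260.8] [66.  38.2] 20.4
[355. 174.] 139 zmax 21.1 mean [ 562.1 -365.4   14.5] mid [ 560.8 -363.2   17.7] rect [ 560.4 -364. ] [53.6 52.8] 24.2
[260. 176.] 83 zmax 31.2 mean [547.2 -73.4  17.9] mid [554.2 -74.7  22.5] rect [545.6 -69.8] [48.5 41.3] 35.9
[291. 177.] 229 zmax 24.5 mean [ 546.3 -167.5   19.1] mid [ 546.3 -167.9   21. ] rect [ 546.6 -167.7] [53.4 49.5] 75.8
[357. 210.] 352 zmax 35.1 mean [ 445.1 -367.2   27.2] mid [ 445.7 -368.4   28.3] rect [ 446.6 -368. ] [50.7 64.6] 78.9
[294. 214.] 379 zmax 30.8 mean [ 431.  -176.7   24.7] mid [ 432.8 -179.9   25.1] rect [ 432.6 -176. ] [63.2 66. ] 16.0
[327. 210.] 234 zmax 46.7 mean [ 442.4 -273.3   39.4] mid [ 445.5 -274.1   29.9] rect [ 443.6 -274. ] [48.8 49. ] 10.1
[263. 212.
[... 337 characters left out ...]
.49557352 67.31156813]
coup
[125. 158.] 78 zmax 34.4 mean [592.7 342.5  22. ] mid [595.1 348.6  25.4] rect [589.1 341.6] [45.2 37.2] 39.3
cap
[170. 152.] 253 zmax 73.6 mean [605.7 198.2  56.1] mid [623.8 204.8  47.8] rect [623.9 203.9] [87.4 38.5] 4.3
[212. 152.] 32 zmax 50.5 mean [612.6  74.5  46.2] mid [613.8  77.5  32.9] rect [614.1  74.5] [100.7   6.1] 6.1
fan
[122. 197.] 396 zmax 38.7 mean [469.8 339.5  29.7] mid [479.6 341.8  32.5] rect [481.4 342.4] [89.4 54.1] 4.3
mot
[212. 192.] 26 zmax 49.3 mean [487.1  69.2  43.9] mid [487.5  71.   31.7] rect [487.4  71.8] [72.1  6.4] 2.4
[173. 197.] 233 zmax 27.6 mean [475.4 187.1  22.6] mid [475.9 189.   24.7] rect [474.9 189. ] [50.7 50.9] 47.0
```

View pics/mat.png

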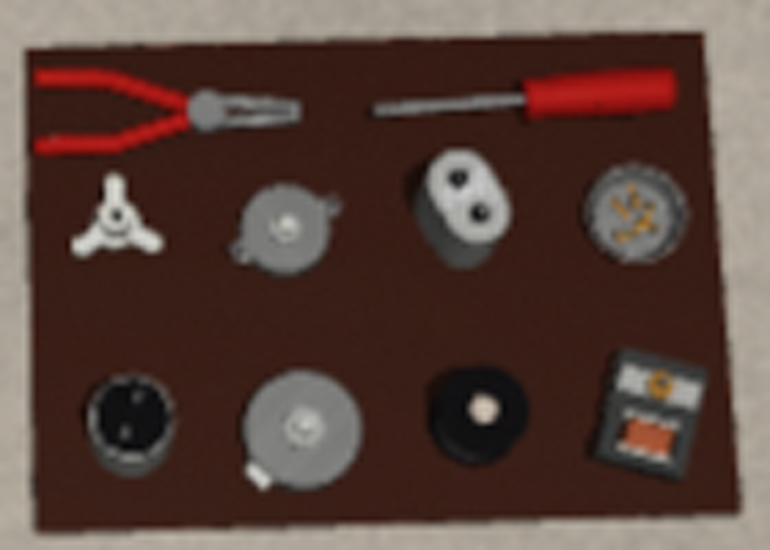

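View pics/case.png

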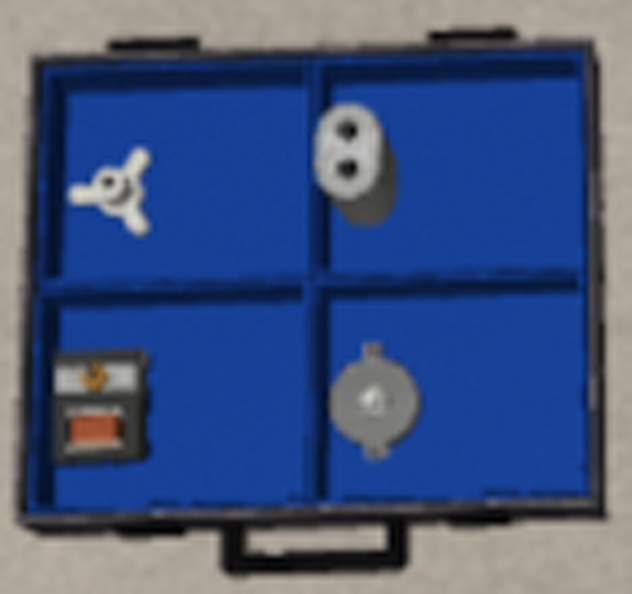

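The mat crop confirms it. The eared grey motor is at crop (286,229), the oval cap at (468,196), the coupler at (117,215) and the fan motor at (652,412). The look-alikes are the big motor at (302,430) and the round cap at (130,418). In the case crop, the stock parts are coupler TL, cap TR, fan BL and motor BR, all on the left (+y) side of their boxes. Next I locate them by ray intersection at known heights.

```bash
cat >> h.py <<'E'
from scipy.spatial.transform import Rotation as Rn
def ray(d,u,v,z):
    K=np.array(d["intrinsics"]);T=np.array(d["world_from_camera"])
    r=T[:3,:3]@[(u-K[0,2])/K[0,0],(v-K[1,2])/K[1,1],1];c=T[:3,3]
    return (c+r*(z-c[2])/r[2])[:2]
def goto(x,y,z,az):
    "shift/turn to a world pose; az = azimuth of closing line, degrees"
    s=robot.get_state();R=Rn.from_rotvec(s["eef_rot"]).as_matrix()
    a=np.arctan2(R[1,1],R[0,1]);t=-(np.radians(az)-a);t=(t+np.pi/2)%np.pi-np.pi/2
    print("t",round(s["time"],2),"q7",np.round(s["joint_positions"][6],2),"pos",np.round(s["ee_pos"],1),"az",np.degrees(a).round(1),"shift",np.round(R.T@(np.array([x,y,z])-s["ee_pos"])/1000,4),"turn",round(t,3),"tilt",np.round(R[:,2],3))
E
python3 - <<'E'
from h import *
d=dict(np.load("top.npz"))
M=lambda x,y,z:ray(d,240+(x+.5)/5.5-.5,135+(y+.5)/5.5-.5,z)
C=lambda x,y,z:ray(d,105+(x+.5)/5.4-.5,122+(y+.5)/5.4-.5,z)
az=lambda a,b:np.degrees(np.arctan2(*(b-a)[::-1])).round(1)
print("coup",M(117,215,29),[ (M(*p,10)-M(117,219,10)).round(1) for p in((115,177),(77,250),(160,246))])
print("mot",M(286,229,19),"ears",M(335,205,17),M(240,251,17),az(M(335,205,17),M(240,251,17)))
print("cap",M(468,196,65),"axis",az(M(480,212,65),M(459,177,65)))
c=[M(*p,26) for p in((622,348),(706,372),(682,478),(597,460))]
print("fan",np.mean(c,0),"az",az(c[3],c[0]),az(c[2],c[1]),[np.linalg.norm(c[i]-c[i-1]).round(1) for i in range(4)])
r=[C(*p,52) for p in((35,58),(592,42),(605,515),(22,522))]
print("rim",np.round(r,1),np.mean(r,0),"az y",az(r[1],r[0]),az(r[2],r[3]),"x",az(r[3],r[0]),az(r[2],r[1]))
e=[C(*p,46) for p in((316,62),(313,500),(40,288),(592,275))];print("dividers",np.round(e,1),az(e[1],e[0]),az(e[3],e[2]))
print("stock mot",C(374,401,22.5),"coup",C(115,187,32.5),"cap",C(347,150,68.5),"fan",C(100,408,29.5))
E
```

```text
coup [551.16918662 -75.40714921] [array([24.4,  1.7]), array([-18.4,  22. ]), array([-15. , -24.4])]
mot [ 547.90195927 -169.62257757] ears [ 562.87620644 -197.01800651] [ 535.19984888 -144.26003493] 117.7
cap [ 556.75931648 -264.8470525 ] axis 30.1
fan [ 446.40115073 -369.64284977] az -13.3 -13.9 [np.float64(64.3), np.float64(47.4), np.float64(60.8), np.float64(46.9)]
rim [[664.7 383.6]
 [681.6  70. ]
 [411.1  51.5]
 [400.1 367.1]] [539.39536769 218.06722949] az y 93.1 92.0 x 3.6 3.9
dividers [[668.1 226.5]
 [416.8 211.6]
 [532.6 370.9]
 [547.1  64.8]] 3.4 92.7
stock mot [477.61514303 185.99799843] coup [595.81563204 338.01932499] cap [609.54427884 201.13615503] fan [468.7082817  336.70551223]
```

```bash
python3 -c "
from h import *
goto(548,-169.5,150,27.7)"
```

```text
t 0.1 q7 -0.06 pos [222.  610.4 213.8] az 70.0 shift [-0.5729 -0.6214  0.0648] turn 0.738 tilt [-0.    -0.002 -1.   ]
```

{"name": "send_rows", "arguments": {
  "plan": [
    [[-0.191,-0.207,0,0],[-0.191,-0.207,0,0],[-0.191,-0.207,0,0],[-0.191,-0.207,0,0],[-0.191,-0.207,0,0],[-0.191,-0.207,0,0],[-0.191,-0.207,0,0],[-0.191,-0.207,0,0]]
  ],
  "hand": 0.08,
  "newtons": 30
}}

```text
time: 0.77
ee_pos: [333.8, 344.5, 214.5]
eef_rot: [0.559, 3.09, -0.004]
ft_force: [0.9, 0.1, 0.0]
width: 80.1
grip_force: 0.0
```

{"name": "send_rows", "arguments": {
  "plan": [
    [[-0.191,-0.207,0,0],[-0.191,-0.207,0,0],[-0.191,-0.207,0,0],[-0.191,-0.207,0,0],[-0.191,-0.207,0,0],[-0.191,-0.207,0,0],[-0.191,-0.207,0,0],[-0.191,-0.207,0,0]]
  ]
}}

```text
time: 1.43
ee_pos: [441.7, 85.4, 214.8]
eef_rot: [0.559, 3.09, -0.002]
ft_force: [-0.2, -0.2, -0.5]
width: 79.8
grip_force: 0.0
```

{"name": "send_rows", "arguments": {
  "plan": [
    [[-0.191,-0.207,0.065,0.738],[-0.191,-0.207,0.065,0.738],[-0.191,-0.207,0.065,0.738],[-0.191,-0.207,0.065,0.738],[-0.191,-0.207,0.065,0.738],[-0.191,-0.207,0.065,0.738],[-0.191,-0.207,0.065,0.738],[-0.191,-0.207,0.065,0.738]]
  ]
}}

```text
time: 2.1
ee_pos: [548.9, -175.8, 147.9]
eef_rot: [1.634, 2.681, -0.008]
ft_force: [-0.4, -0.5, 0.9]
width: 80.1
grip_force: 0.0
```

Run:
```python
from h import *
goto(548,-169.5,5.5,27.7)
d=get_image("side");cv2.imwrite("pics/side1.png",cv2.resize(d["frame"][150:300,200:420],None,fx=3.5,fy=3.5,interpolation=cv2.INTER_CUBIC))
```

```text
t 2.1 q7 0.98 pos [ 548.9 -175.8  147.9] az 27.3 shift [0.0066 0.0026 0.1423] turn -0.007 tilt [-0.001 -0.005 -1.   ]
```

View pics/side1.png

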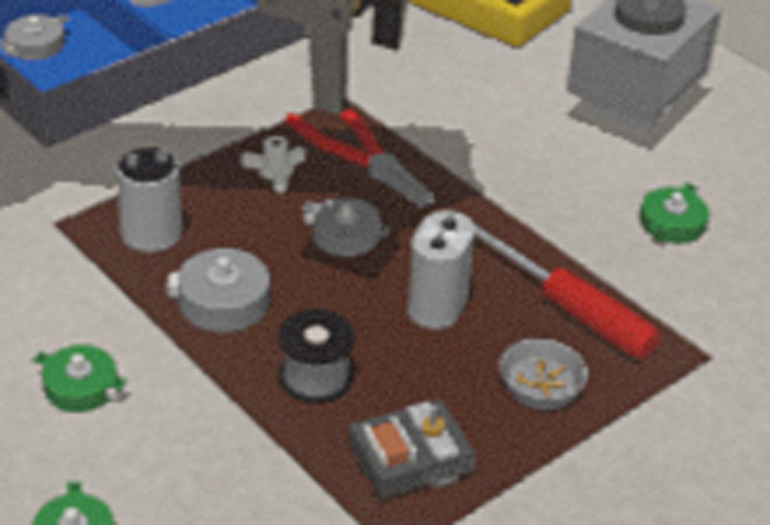

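The side view shows motor shaft tip (346,203), cap top (443,231), coupler stem top (277,143) and fan (410,440) in the crop. I cross-check these against the top camera.

Run:
```python
from h import *
d=dict(np.load("side.npz"))
S=lambda x,y,z:ray(d,200+x/3.5,150+y/3.5,z).round(1)
print("mot",S(347,203,29),S(347,222,19),"cap",S(443,231,65),"coup",S(277,143,29),"bigmot",S(223,258,40))
goto(548,-169.5,5.5,27.7)
```

```text
mot [ 551.  -166.8] [ 545.5 -174.7] cap [ 558.3 -263.1] coup [550.9 -77.5] bigmot [ 435.8 -178.3]
t 2.15 q7 0.98 pos [ 548.2 -172.1  148.1] az 27.4 shift [0.0025 0.0014 0.1426] turn -0.005 tilt [-0.002 -0.002 -1.   ]
```

{"name": "send_rows", "arguments": {
  "plan": [
    [[0,0,0.04,0],[0,0,0.08,0],[0,0,0.11,0],[0,0,0.11,0],[0,0,0.11,0],[0,0,0.11,0]]
  ]
}}

```text
time: 2.65
ee_pos: [549.6, -168.0, 41.2]
eef_rot: [1.622, 2.688, 0.002]
ft_force: [0.7, -0.5, 0.1]
width: 80.0
grip_force: 0.0
```

```bash
python3 -c "
from h import *
goto(548,-169.5,5.5,27.7)"
```

```text
t 2.65 q7 1.07 pos [ 549.6 -168.    41.2] az 27.8 shift [-0.0005 -0.0022  0.0357] turn 0.001 tilt [ 0.002 -0.    -1.   ]
```

{"name": "send_rows", "arguments": {
  "plan": [
    [[0,-0.002,0.015,0],[0,-0.002,0.028,0],[0,-0.002,0.034,0],[0,-0.002,0.034,0],[0,-0.002,0.034,0]]
  ]
}}

```text
time: 3.07
ee_pos: [547.0, -169.5, 6.1]
eef_rot: [1.624, 2.689, 0.001]
ft_force: [0.0, 0.2, -0.3]
width: 80.4
grip_force: 0.0
```

{"name": "send_rows", "arguments": {
  "plan": [
    [[0,0,0,0],[0,0,0,0],[0,0,0,0],[0,0,0,0],[0,0,0,0],[0,0,0,0]]
  ],
  "hand": 0.03
}}

```text
time: 3.57
ee_pos: [547.0, -169.5, 5.9]
eef_rot: [1.624, 2.688, 0.001]
ft_force: [0.1, 0.1, 1.5]
width: 49.6
grip_force: 30.0
```

{"name": "send_rows", "arguments": {
  "plan": [
    [[0,0,-0.02,0],[0,0,-0.05,0],[0,0,-0.09,0],[0,0,-0.13,0],[0,0,-0.15,0],[0,0,-0.15,0]]
  ]
}}

```text
time: 4.07
ee_pos: [549.4, -170.6, 160.5]
eef_rot: [1.621, 2.682, 0.006]
ft_force: [0.3, 0.3, -1.5]
width: 49.1
grip_force: 30.0
```

```bash
python3 -c "
from h import *
goto(482,108.5,150,3.2)"
```

```text
t 4.07 q7 0.98 pos [ 549.4 -170.6  160.5] az 27.7 shift [0.2785 0.07   0.0096] turn 0.428 tilt [ 0.009 -0.001 -1.   ]
```

{"name": "send_rows", "arguments": {
  "plan": [
    [[0.028,0.007,0,0.05],[0.063,0.016,0,0.1],[0.101,0.025,0,0.2],[0.14,0.035,0,0.3],[0.18,0.045,0,0.4],[0.218,0.055,0,0.428],[0.253,0.063,0,0.428],[0.278,0.07,0,0.428]]
  ]
}}

```text
time: 4.73
ee_pos: [476.8, 112.4, 154.2]
eef_rot: [-2.153, -2.285, 0.003]
ft_force: [0.6, 0.1, -1.2]
width: 49.0
grip_force: 30.0
```

{"name": "send_rows", "arguments": {
  "plan": [
    [[0,0,0.02,0],[0,0,0.06,0],[0,0,0.09,0],[0,0,0.1,0],[0,0,0.1,0],[0,0,0.1,0]]
  ]
}}

```text
time: 5.23
ee_pos: [479.2, 108.5, 55.5]
eef_rot: [-2.16, -2.282, 0.002]
ft_force: [1.0, -0.3, -0.6]
width: 49.3
grip_force: 30.0
```

```bash
python3 -c "
from h import *
goto(482,108.5,10,3.2)"
```

```text
t 5.23 q7 0.12 pos [479.2 108.5  55.5] az 3.1 shift [-0.0001  0.0029  0.0455] turn -0.001 tilt [-0.001 -0.001 -1.   ]
```

{"name": "send_rows", "arguments": {
  "plan": [
    [[0,0.003,0.015,0],[0,0.003,0.03,0],[0,0.003,0.04,0],[0,0.003,0.044,0],[0,0.003,0.046,0],[0,0.003,0.046,0]]
  ]
}}

```text
time: 5.73
ee_pos: [482.7, 109.3, 10.1]
eef_rot: [2.159, 2.282, 0.001]
ft_force: [0.6, 0.4, -1.5]
width: 49.1
grip_force: 30.0
```

{"name": "send_rows", "arguments": {
  "plan": [
    [[0,0,0,0],[0,0,0,0],[0,0,0,0],[0,0,0,0],[0,0,0,0]]
  ],
  "hand": 0.068
}}

```text
time: 6.15
ee_pos: [482.4, 109.4, 9.9]
eef_rot: [2.158, 2.283, 0.001]
ft_force: [-0.1, 0.2, 0.1]
width: 68.2
grip_force: 0.0
```

{"name": "send_rows", "arguments": {
  "plan": [
    [[0,0,-0.02,0],[0,0,-0.06,0],[0,0,-0.1,0],[0,0,-0.14,0],[0,0,-0.17,0],[0,0,-0.17,0]]
  ]
}}

```text
time: 6.65
ee_pos: [485.9, 110.1, 185.3]
eef_rot: [2.156, 2.28, 0.016]
ft_force: [-0.4, 1.0, 0.3]
width: 68.0
grip_force: 0.0
```

```bash
python3 -c "
from h import *
goto(551,-76,150,3)"
```

```text
t 6.65 q7 -0.03 pos [485.9 110.1 185.3] az 3.2 shift [-0.1896  0.0543  0.035 ] turn 0.003 tilt [ 0.01   0.005 -1.   ]
```

{"name": "send_rows", "arguments": {
  "plan": [
    [[-0.03,0.01,0,0],[-0.065,0.02,0,0],[-0.1,0.032,0,0],[-0.135,0.043,0.02,0],[-0.165,0.052,0.05,0],[-0.185,0.058,0.08,0],[-0.188,0.058,0.11,0],[-0.188,0.058,0.13,0]]
  ],
  "hand": 0.045
}}

```text
time: 7.32
ee_pos: [548.9, -77.7, 46.3]
eef_rot: [-2.162, -2.277, 0.005]
ft_force: [0.2, 1.0, -0.8]
width: 45.2
grip_force: 0.0
```

{"name": "send_rows", "arguments": {
  "plan": [
    [[0,0,0,0],[0,0,0,0]]
  ],
  "newtons": 15
}}

```text
time: 7.48
ee_pos: [549.6, -75.4, 48.5]
eef_rot: [-2.158, -2.281, 0.003]
ft_force: [0.2, 0.3, 0.5]
width: 45.0
grip_force: 0.0
```

```bash
python3 -c "
from h import *
goto(551,-76,11.5,3)
d=get_image('side');cv2.imwrite('pics/side2.png',cv2.resize(d['frame'][130:270,190:340],None,fx=4,fy=4,interpolation=cv2.INTER_CUBIC))"
```

```text
t 7.48 q7 0.54 pos [549.6 -75.4  48.5] az 3.2 shift [-0.0007  0.0015  0.037 ] turn 0.003 tilt [-0.003 -0.    -1.   ]
```

View pics/side2.png

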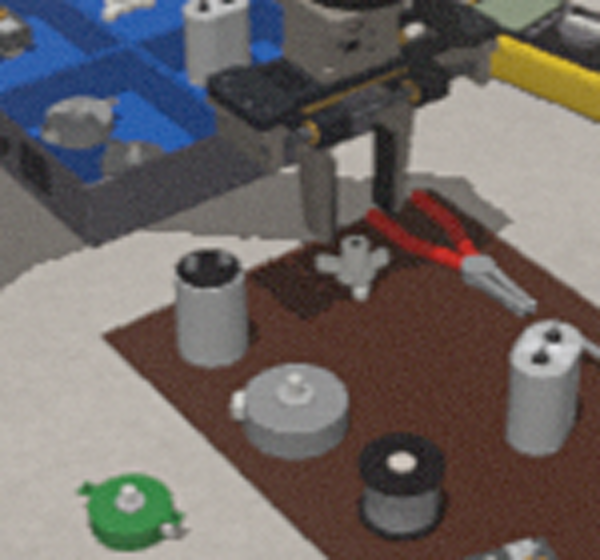

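Near box (75,120) now holds its second motor, lying beside the one in stock. The coupler at (355,262) sits below and between the fingers. The pliers are close, so I narrow the opening.

{"name": "send_rows", "arguments": {
  "plan": [
    [[0,0.001,0.01,0],[0,0.001,0.022,0],[0,0.001,0.031,0],[0,0.001,0.036,0],[0,0.001,0.036,0],[0,0.001,0.036,0]]
  ],
  "hand": 0.033
}}

```text
time: 8.03
ee_pos: [551.4, -75.2, 13.3]
eef_rot: [-2.158, -2.282, 0.001]
ft_force: [-0.0, -0.7, 0.7]
width: 33.1
grip_force: 0.0
```

{"name": "send_rows", "arguments": {
  "plan": [
    [[0,0,0,0],[0,0,0,0],[0,0,0,0],[0,0,0,0],[0,0,0,0]]
  ],
  "hand": 0.005
}}

```text
time: 8.45
ee_pos: [552.0, -75.2, 14.0]
eef_rot: [2.158, 2.282, 0.001]
ft_force: [0.4, -0.2, 1.7]
width: 17.2
grip_force: 15.0
```

{"name": "send_rows", "arguments": {
  "plan": [
    [[0,0,-0.02,0],[0,0,-0.05,0],[0,0,-0.09,0],[0,0,-0.13,0],[0,0,-0.14,0],[0,0,-0.14,0],[0,0,-0.14,0]]
  ]
}}

```text
time: 9.03
ee_pos: [551.5, -74.6, 153.4]
eef_rot: [-2.158, -2.283, -0.001]
ft_force: [-1.2, 0.3, -0.3]
width: 17.2
grip_force: 15.0
```

```bash
python3 -c "
from h import *
goto(602,268,150,3)"
```

```text
t 9.03 q7 0.44 pos [551.5 -74.6 153.4] az 3.2 shift [0.3392 0.0698 0.0037] turn 0.004 tilt [ 0.     0.001 -1.   ]
```

{"name": "send_rows", "arguments": {
  "plan": [
    [[0.03,0.006,0,0],[0.065,0.013,0,0],[0.105,0.022,0,0],[0.145,0.03,0,0],[0.185,0.038,0,0],[0.225,0.046,0,0],[0.265,0.055,0,0],[0.3,0.062,0,0]]
  ]
}}

```text
time: 9.7
ee_pos: [595.1, 230.7, 150.5]
eef_rot: [-2.155, -2.283, 0.006]
ft_force: [-0.2, -0.5, -0.4]
width: 17.0
grip_force: 15.0
```

{"name": "send_rows", "arguments": {
  "plan": [
    [[0.025,0.005,0,0],[0.039,0.008,0,0],[0.039,0.008,0.03,0],[0.039,0.008,0.06,0],[0.039,0.008,0.085,0],[0.039,0.008,0.09,0],[0.039,0.008,0.09,0],[0.039,0.008,0.09,0]]
  ]
}}

```text
time: 10.37
ee_pos: [603.0, 266.1, 63.6]
eef_rot: [2.16, 2.281, -0.001]
ft_force: [0.2, 0.3, -0.1]
width: 16.9
grip_force: 15.0
```

```bash
python3 -c "
from h import *
goto(602,268,17.5,3)"
```

```text
t 10.37 q7 -0.06 pos [603.  266.1  63.6] az 3.1 shift [ 0.002  -0.0008  0.0461] turn 0.002 tilt [-0.    -0.001 -1.   ]
```

Next stop after releasing is the capacitor, at (557,-265) with az -59.9.

{"name": "send_rows", "arguments": {
  "plan": [
    [[0,0,0.015,0],[0,0,0.03,0],[0,0,0.04,0],[0,0,0.044,0],[0,0,0.046,0],[0,0,0.046,0]]
  ]
}}

```text
time: 10.87
ee_pos: [602.2, 267.1, 17.5]
eef_rot: [-2.158, -2.282, 0.001]
ft_force: [0.9, -0.0, -0.5]
width: 17.2
grip_force: 15.0
```

{"name": "send_rows", "arguments": {
  "plan": [
    [[0,0,0,0],[0,0,0,0],[0,0,0,0],[0,0,0,0]]
  ],
  "hand": 0.035
}}

```text
time: 11.2
ee_pos: [602.7, 267.3, 17.6]
eef_rot: [2.158, 2.283, 0.0]
ft_force: [-0.6, 0.2, 0.3]
width: 35.0
grip_force: 0.0
```

{"name": "send_rows", "arguments": {
  "plan": [
    [[0,0,-0.02,0],[0,0,-0.06,0],[0,0,-0.1,0],[0,0,-0.14,0],[0,0,-0.17,0],[0,0,-0.17,0],[0,0,-0.17,0],[0,0,-0.17,0]]
  ]
}}

```text
time: 11.87
ee_pos: [601.9, 267.3, 186.9]
eef_rot: [-2.158, -2.282, 0.001]
ft_force: [0.8, 0.2, 0.2]
width: 35.5
grip_force: 0.0
```

```bash
python3 -c "
from h import *
goto(557.5,-264,185,-59.9)"
```

```text
t 11.87 q7 -0.13 pos [601.9 267.3 186.9] az 3.2 shift [-0.5279 -0.0742  0.002 ] turn 1.102 tilt [-0.001 -0.    -1.   ]
```

{"name": "send_rows", "arguments": {
  "plan": [
    [[-0.03,-0.004,0,0],[-0.065,-0.009,0,0],[-0.1,-0.014,0,0],[-0.135,-0.019,0,0],[-0.17,-0.024,0,0],[-0.205,-0.029,0,0],[-0.24,-0.034,0,0],[-0.264,-0.037,0,0]]
  ],
  "hand": 0.065,
  "newtons": 35
}}

```text
time: 12.53
ee_pos: [578.5, -2.3, 185.9]
eef_rot: [-2.161, -2.278, 0.006]
ft_force: [1.3, -0.0, -1.0]
width: 65.2
grip_force: 0.0
```

{"name": "send_rows", "arguments": {
  "plan": [
    [[-0.03,-0.004,0,0.1],[-0.065,-0.009,0,0.22],[-0.1,-0.014,0,0.34],[-0.135,-0.019,0,0.46],[-0.17,-0.024,0,0.58],[-0.21,-0.029,0,0.7],[-0.24,-0.034,0,0.8],[-0.264,-0.037,0,0.9]]
  ]
}}

```text
time: 13.2
ee_pos: [556.1, -267.0, 185.9]
eef_rot: [-2.94, -1.105, 0.005]
ft_force: [0.5, 0.5, -0.8]
width: 65.5
grip_force: 0.0
```

{"name": "send_rows", "arguments": {
  "plan": [
    [[0,0,0.02,0.1],[0,0,0.05,0.2],[0,0,0.08,0.202],[0,0,0.09,0.202],[0,0,0.09,0.202],[0,0,0.09,0.202]]
  ]
}}

```text
time: 13.7
ee_pos: [557.8, -264.2, 97.1]
eef_rot: [-3.034, -0.815, 0.003]
ft_force: [-0.6, -0.5, 0.6]
width: 65.0
grip_force: 0.0
```

```bash
python3 -c "
from h import *
goto(557.5,-264,32,-59.9)
d=get_image('side');cv2.imwrite('pics/side3.png',cv2.resize(d['frame'][130:270,250:400],None,fx=4,fy=4,interpolation=cv2.INTER_CUBIC))"
```

```text
t 13.7 q7 -0.13 pos [ 557.8 -264.2   97.1] az -59.9 shift [-0.     -0.0003  0.0651] turn -0.0 tilt [-0.002 -0.    -1.   ]
```

View pics/side3.png

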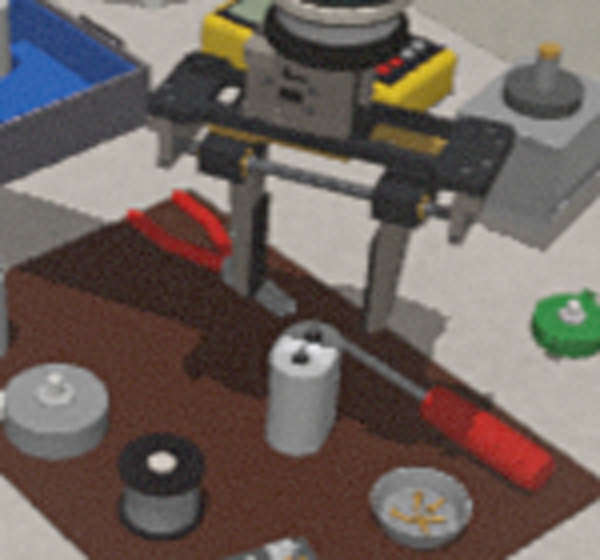

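The fingers straddle the capacitor at (305,350) across its narrow side, clear of the screwdriver.

{"name": "send_rows", "arguments": {
  "plan": [
    [[0,0,0.015,0],[0,0,0.035,0],[0,0,0.055,0],[0,0,0.065,0],[0,0,0.065,0],[0,0,0.065,0]]
  ]
}}

```text
time: 14.25
ee_pos: [558.4, -264.4, 33.0]
eef_rot: [3.034, 0.815, 0.0]
ft_force: [-0.6, -0.1, 1.1]
width: 65.1
grip_force: 0.0
```

{"name": "send_rows", "arguments": {
  "plan": [
    [[0,0,0,0],[0,0,0,0],[0,0,0,0],[0,0,0,0],[0,0,0,0],[0,0,0,0]]
  ],
  "hand": 0.02
}}

```text
time: 14.75
ee_pos: [558.6, -264.1, 33.1]
eef_rot: [3.034, 0.815, 0.001]
ft_force: [-0.1, 1.3, 3.7]
width: 34.4
grip_force: 35.0
```

{"name": "send_rows", "arguments": {
  "plan": [
    [[0,0,-0.02,0],[0,0,-0.05,0],[0,0,-0.09,0],[0,0,-0.13,0],[0,0,-0.16,0],[0,0,-0.16,0],[0,0,-0.16,0]]
  ]
}}

```text
time: 15.33
ee_pos: [558.9, -264.2, 194.0]
eef_rot: [3.033, 0.815, 0.005]
ft_force: [0.1, -0.8, -1.8]
width: 34.2
grip_force: 35.0
```

```bash
python3 -c "
from h import *
goto(611,116,190,3.2)"
```

```text
t 15.33 q7 -0.2 pos [ 558.9 -264.2  194. ] az -59.9 shift [ 0.2356 -0.3029  0.0041] turn -1.102 tilt [ 0.003 -0.    -1.   ]
```

{"name": "send_rows", "arguments": {
  "plan": [
    [[0.012,-0.016,0,0],[0.03,-0.039,0,0],[0.05,-0.064,0,0],[0.07,-0.09,0,0],[0.09,-0.116,0,0],[0.11,-0.142,0,0],[0.127,-0.164,0,0],[0.14,-0.18,0,0]]
  ]
}}

```text
time: 16.0
ee_pos: [588.1, -34.3, 190.2]
eef_rot: [-3.031, -0.819, 0.006]
ft_force: [-0.2, 0.6, -1.5]
width: 34.6
grip_force: 35.0
```

{"name": "send_rows", "arguments": {
  "plan": [
    [[0.012,-0.016,0,-0.1],[0.027,-0.035,0,-0.22],[0.043,-0.055,0,-0.34],[0.06,-0.077,0,-0.46],[0.075,-0.096,0,-0.58],[0.088,-0.113,0,-0.7],[0.0955,-0.123,0,-0.8],[0.0955,-0.123,0,-0.9]]
  ]
}}

```text
time: 16.67
ee_pos: [608.7, 120.8, 189.8]
eef_rot: [-2.364, -2.064, 0.004]
ft_force: [0.1, -0.2, -1.8]
width: 34.6
grip_force: 35.0
```

{"name": "send_rows", "arguments": {
  "plan": [
    [[0,0,0.02,-0.1],[0,0,0.05,-0.2],[0,0,0.08,-0.202],[0,0,0.1,-0.202],[0,0,0.11,-0.202],[0,0,0.11,-0.202],[0,0,0.11,-0.202]]
  ]
}}

```text
time: 17.25
ee_pos: [609.8, 115.8, 81.8]
eef_rot: [-2.159, -2.282, 0.003]
ft_force: [0.3, -0.3, -1.1]
width: 34.6
grip_force: 35.0
```

```bash
python3 -c "
from h import *
goto(611,116,36.5,3.2)"
```

```text
t 17.25 q7 0.2 pos [609.8 115.8  81.8] az 3.2 shift [0.0002 0.0012 0.0453] turn -0.0 tilt [-0.002 -0.001 -1.   ]
```

{"name": "send_rows", "arguments": {
  "plan": [
    [[0,0.001,0.015,0],[0,0.001,0.03,0],[0,0.001,0.04,0],[0,0.001,0.043,0],[0,0.001,0.045,0],[0,0.001,0.045,0]]
  ]
}}

```text
time: 17.75
ee_pos: [611.1, 116.0, 37.4]
eef_rot: [-2.158, -2.282, 0.001]
ft_force: [-0.7, -0.6, -0.7]
width: 34.7
grip_force: 35.0
```

{"name": "send_rows", "arguments": {
  "plan": [
    [[0,0,0,0],[0,0,0,0],[0,0,0,0],[0,0,0,0]]
  ],
  "hand": 0.055
}}

```text
time: 18.08
ee_pos: [611.7, 116.3, 38.2]
eef_rot: [2.158, 2.282, 0.002]
ft_force: [-0.5, -0.2, 0.4]
width: 55.1
grip_force: 0.0
```

{"name": "send_rows", "arguments": {
  "plan": [
    [[0,0,-0.02,0],[0,0,-0.06,0],[0,0,-0.1,0],[0,0,-0.14,0],[0,0,-0.15,0],[0,0,-0.15,0],[0,0,-0.15,0]]
  ]
}}

```text
time: 18.67
ee_pos: [611.1, 116.6, 187.6]
eef_rot: [-2.158, -2.283, -0.002]
ft_force: [0.6, -0.5, -0.1]
width: 54.8
grip_force: 0.0
```

```bash
python3 -c "
from h import *
goto(446.5,-369,185,76.5)"
```

```text
t 18.67 q7 0.13 pos [611.1 116.6 187.6] az 3.2 shift [-0.4755 -0.1916  0.0021] turn -1.279 tilt [ 0.     0.001 -1.   ]
```

{"name": "send_rows", "arguments": {
  "plan": [
    [[-0.025,-0.01,0,0],[-0.055,-0.022,0,0],[-0.085,-0.034,0,0],[-0.12,-0.048,0,0],[-0.155,-0.062,0,0],[-0.19,-0.077,0,0],[-0.215,-0.087,0,0],[-0.238,-0.096,0,0]]
  ],
  "hand": 0.075,
  "newtons": 45
}}

```text
time: 19.33
ee_pos: [526.2, -128.6, 185.5]
eef_rot: [-2.159, -2.279, 0.004]
ft_force: [0.7, -0.4, 0.7]
width: 75.0
grip_force: 0.0
```

{"name": "send_rows", "arguments": {
  "plan": [
    [[-0.025,-0.01,0,-0.1],[-0.055,-0.022,0,-0.22],[-0.085,-0.034,0,-0.34],[-0.12,-0.048,0,-0.46],[-0.155,-0.062,0,-0.58],[-0.19,-0.077,0,-0.7],[-0.218,-0.088,0,-0.8],[-0.238,-0.096,0,-0.9]]
  ]
}}

```text
time: 20.0
ee_pos: [443.1, -372.1, 185.2]
eef_rot: [-0.947, -2.991, 0.0]
ft_force: [0.3, 0.4, 0.3]
width: 75.0
grip_force: 0.0
```

{"name": "send_rows", "arguments": {
  "plan": [
    [[0,0,0.02,-0.1],[0,0,0.05,-0.2],[0,0,0.09,-0.3],[0,0,0.12,-0.379],[0,0,0.12,-0.379],[0,0,0.12,-0.379],[0,0,0.12,-0.379]]
  ]
}}

```text
time: 20.58
ee_pos: [446.1, -370.2, 67.9]
eef_rot: [-0.373, -3.119, 0.0]
ft_force: [-0.3, 0.6, -0.1]
width: 74.9
grip_force: 0.0
```

```bash
python3 -c "
from h import *
goto(446.5,-369,10,76.5)
d=get_image('side');cv2.imwrite('pics/side4.png',cv2.resize(d['frame'][150:310,230:400],None,fx=3.7,fy=3.7,interpolation=cv2.INTER_CUBIC))"
```

```text
t 20.58 q7 2.26 pos [ 446.1 -370.2   67.9] az 76.3 shift [-0.0001  0.0013  0.0579] turn -0.003 tilt [-0. -0. -1.]
```

View pics/side4.png

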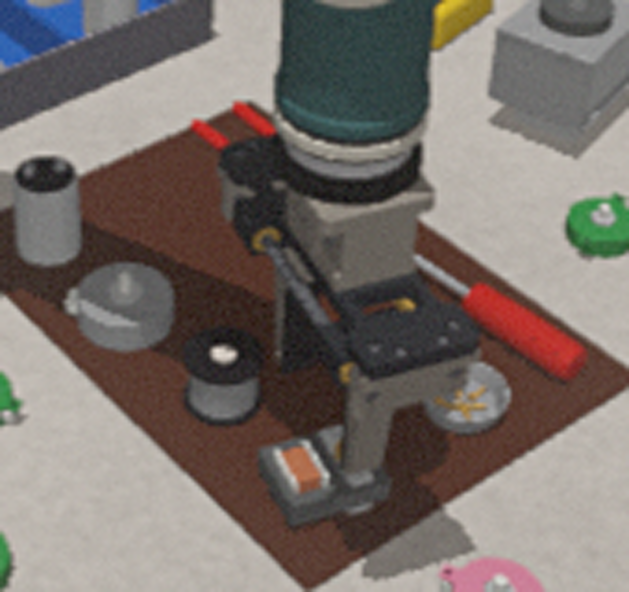

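The fan motor at crop (325,480) lies between the fingers, the spool is clear of them, and the measurements agree.

{"name": "send_rows", "arguments": {
  "plan": [
    [[0,0.001,0.02,0],[0,0.001,0.038,0],[0,0.001,0.05,0],[0,0.001,0.059,0],[0,0.001,0.059,0],[0,0.001,0.059,0]]
  ]
}}

```text
time: 21.13
ee_pos: [446.7, -369.1, 9.1]
eef_rot: [0.37, 3.119, -0.001]
ft_force: [-0.4, 0.4, -0.4]
width: 75.1
grip_force: 0.0
```

{"name": "send_rows", "arguments": {
  "plan": [
    [[0,0,0,0],[0,0,0,0],[0,0,0,0],[0,0,0,0],[0,0,0,0],[0,0,0,0]]
  ],
  "hand": 0.03
}}

```text
time: 21.63
ee_pos: [446.7, -369.1, 9.1]
eef_rot: [0.37, 3.119, -0.001]
ft_force: [-1.3, 0.3, 4.1]
width: 47.5
grip_force: 45.0
```

{"name": "send_rows", "arguments": {
  "plan": [
    [[0,0,-0.02,0],[0,0,-0.05,0],[0,0,-0.09,0],[0,0,-0.13,0],[0,0,-0.15,0],[0,0,-0.15,0],[0,0,-0.15,0]]
  ]
}}

```text
time: 22.22
ee_pos: [446.7, -368.6, 159.1]
eef_rot: [0.369, 3.118, -0.0]
ft_force: [-0.3, -0.6, -2.9]
width: 47.8
grip_force: 45.0
```

```bash
python3 -c "
from h import *
goto(473.5,261,155,3.2)"
```

```text
t 22.22 q7 2.19 pos [ 446.7 -368.6  159.1] az 76.5 shift [0.1208 0.6185 0.004 ] turn 1.279 tilt [ 0.002 -0.    -1.   ]
```

{"name": "send_rows", "arguments": {
  "plan": [
    [[0.004,0.018,0,0],[0.009,0.045,0,0],[0.015,0.075,0,0],[0.021,0.105,0,0],[0.026,0.135,0,0],[0.032,0.165,0,0],[0.038,0.195,0,0],[0.044,0.225,0,0]]
  ]
}}

```text
time: 22.88
ee_pos: [454.3, -137.8, 156.4]
eef_rot: [-0.369, -3.115, -0.0]
ft_force: [0.1, 0.6, -2.3]
width: 47.3
grip_force: 45.0
```

{"name": "send_rows", "arguments": {
  "plan": [
    [[0.006,0.03,0,0],[0.012,0.06,0,0],[0.018,0.09,0,0],[0.024,0.12,0,0],[0.03,0.15,0,0],[0.035,0.18,0,0],[0.041,0.21,0,0],[0.046,0.235,0,0]]
  ]
}}

```text
time: 23.55
ee_pos: [464.4, 101.5, 156.4]
eef_rot: [-0.367, -3.116, 0.002]
ft_force: [0.2, 0.1, -2.3]
width: 47.5
grip_force: 45.0
```

{"name": "send_rows", "arguments": {
  "plan": [
    [[0.005,0.024,0,0.1],[0.009,0.048,0,0.22],[0.014,0.072,0,0.34],[0.019,0.096,0,0.46],[0.023,0.12,0,0.58],[0.027,0.14,0,0.7],[0.03,0.152,0,0.8],[0.031,0.158,0,0.9]]
  ]
}}

```text
time: 24.22
ee_pos: [471.0, 262.1, 155.8]
eef_rot: [-1.691, -2.645, 0.006]
ft_force: [-1.1, -0.7, -2.3]
width: 47.9
grip_force: 45.0
```

{"name": "send_rows", "arguments": {
  "plan": [
    [[0,0,0,0.12],[0,0,0,0.24],[0,0,0.03,0.36],[0,0,0.06,0.379],[0,0,0.085,0.379],[0,0,0.09,0.379],[0,0,0.09,0.379],[0,0,0.09,0.379]]
  ]
}}

```text
time: 24.88
ee_pos: [473.0, 259.9, 68.2]
eef_rot: [2.159, 2.282, -0.003]
ft_force: [0.8, 1.1, -1.5]
width: 47.3
grip_force: 45.0
```

```bash
python3 -c "
from h import *
goto(473.5,261,13,3.2)"
```

```text
t 24.88 q7 -0.22 pos [473.  259.9  68.2] az 3.2 shift [0.0012 0.0006 0.0552] turn -0.0 tilt [-0.001 -0.001 -1.   ]
```

{"name": "send_rows", "arguments": {
  "plan": [
    [[0.001,0,0.015,0],[0.001,0,0.03,0],[0.001,0,0.042,0],[0.001,0,0.05,0],[0.001,0,0.054,0],[0.001,0,0.055,0],[0.001,0,0.055,0]]
  ]
}}

```text
time: 25.47
ee_pos: [473.4, 261.4, 13.9]
eef_rot: [2.159, 2.282, 0.001]
ft_force: [-0.1, -0.5, -3.0]
width: 47.8
grip_force: 45.0
```

{"name": "send_rows", "arguments": {
  "plan": [
    [[0,0,0,0],[0,0,0,0],[0,0,0,0],[0,0,0,0]]
  ],
  "hand": 0.062
}}

```text
time: 25.8
ee_pos: [473.5, 261.7, 14.2]
eef_rot: [2.158, 2.283, 0.002]
ft_force: [-0.0, -0.6, 0.9]
width: 62.1
grip_force: 0.0
```

{"name": "send_rows", "arguments": {
  "plan": [
    [[0,0,-0.02,0],[0,0,-0.06,0],[0,0,-0.1,0],[0,0,-0.14,0],[0,0,-0.18,0],[0,0,-0.2,0],[0,0,-0.2,0]]
  ]
}}

```text
time: 26.38
ee_pos: [475.9, 262.8, 219.1]
eef_rot: [2.158, 2.282, 0.016]
ft_force: [-0.1, 0.4, -0.1]
width: 61.7
grip_force: 0.0
```

{"name": "send_rows", "arguments": {
  "plan": [
    [[-0.03,-0.03,0,0],[-0.06,-0.05,0,0],[-0.09,-0.06,0,0],[-0.13,-0.06,0,0],[-0.17,-0.06,0,0],[-0.21,-0.06,0,0],[-0.25,-0.06,0,0],[-0.28,-0.06,0,0]]
  ]
}}

```text
time: 27.05
ee_pos: [427.9, -24.5, 213.2]
eef_rot: [-2.161, -2.28, 0.0]
ft_force: [0.4, 0.2, 0.9]
width: 62.2
grip_force: 0.0
```

```bash
python3 -c "
from h import *
for n in('top','side'):
    d=get_image(n);f=d['frame'];f=f[115:240,95:380] if n=='top' else f[95:290,140:420]
    cv2.imwrite(f'pics/{n}5.png',cv2.resize(f,None,fx=2.8,fy=2.8,interpolation=cv2.INTER_CUBIC))"
```

```text
(no output)
```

View pics/top5.png

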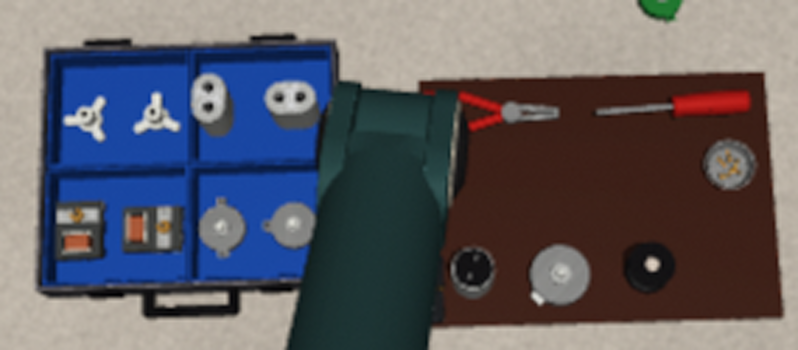

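View pics/side5.png

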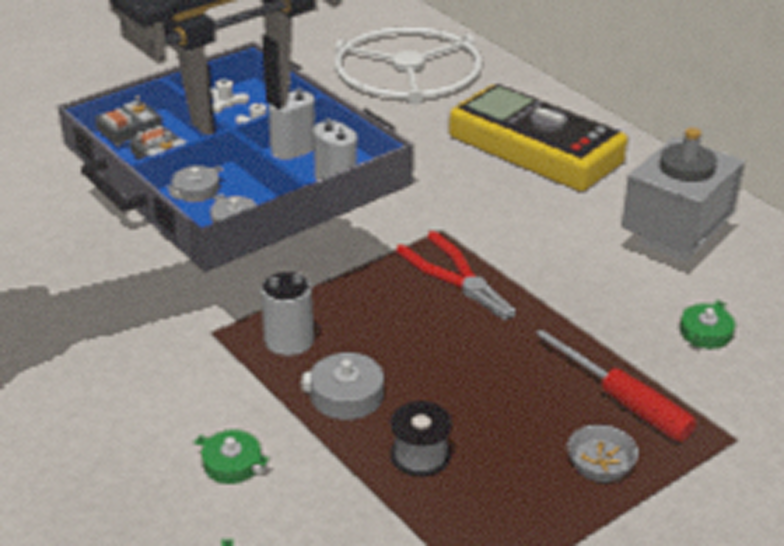

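Both views show two of each kind lying upright in the right box. The big motor and the round capacitor have not moved, and the gripper is clear.

```bash
python3 -c "
from rig import job_done
print(job_done())"
```

```text
the job is handed in; nothing more can be done
None
```

All four spares are in the boxes of their kind, upright and released beside the stock parts; the look-alikes were not touched, and the job was handed in at about 27 s, with no verdict returned.

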